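# Stand the knocked-back tube rack up and park it against the meter

### The job

The cream tube rack with the blue carry bar has been knocked back and leans on the low grey meter. Push its top forward, away from the meter, until it stands upright on its base by itself; then push its base back along the bench until its rear edge sits flush and square against the meter's front face. Only push, gently: never grip the rack, lift it off the bench or knock it right over, and leave the jars, flask, bowl, bottle, weight and scoop where they are.

Things in the scene. Friction and masses are not known exactly. Their poses are not given: they have to be found in the camera images.
- rack: Loose rigid tube rack, 0.6 kg, cream; six stoppered tubes fixed in a row (tops at z = 182 mm). Axes: z up when standing, x to its rear, y along it. Origin on the underside below the tubes. Base plate 220 (y) by 92 mm, x = -70 (front) to +22 (rear), 12 thick. End panels at y = -106 and 106, x = -18 to 18, up to z = 215. At the start it leans 33 degrees, top towards the meter, on its rear base edge.
- rack_bar (a point): Centre of the rack's blue carry bar: 14 by 14 mm, 204 mm long along the rack's y, at rack z = 208 mm. At the start it is about 185 mm above the bench, over the meter, some 40 mm behind the meter's front face. Pushed away from the meter until the rack leans less than about 20 degrees, the rack falls upright by itself.
- rack_front (a point): Middle of the front face of the lip along the rack's front base edge (rack x = -70, y = 0, z = 12 mm); lip 24 mm high, 8 mm thick, 220 mm long. Once standing, the rack slides if pushed low, here; pushed high towards the meter it tips back.
- rack_rear (a point): Middle of the rack's rear base edge, on the underside (rack x = 22, y = 0, z = 0). At the start about 55 mm in front of the meter's face; the rack tips about this edge.
- meter: Fixed grey box-shaped meter, 170 (its x) by 320 (its y) by 90 mm high; display and keys flat on its top. Origin at the centre of its underside, z up. Its front is the plain upright face at x = -85 mm; the rack leans square on that face's top edge and is to be parked against that face: then the rack's origin is at x = -107 mm in this frame and the x axes agree.
- meter_front (a point): Middle of the meter's front face, 45 mm above the bench.
- jar_blue: Glass jar with blue lid, 86 mm across, 90 mm high, origin under its centre; leave alone.
- jar_green: Glass jar with green lid, 86 mm across, 90 mm high, origin under its centre; stands behind the meter; leave alone.
- flask: Conical glass flask with white stopper, 72 mm across, 120 mm high, origin under its centre; stands behind the meter; leave alone.
- bowl: White bowl, 100 mm across, 45 mm high, origin under its centre; leave alone.
- bottle: Amber bottle, 56 mm across, 120 mm high, origin under its centre; leave alone.
- weight: Brass weight, 32 mm across, 50 mm high, standing on the rear part of the meter's top, origin under its centre; leave alone.
- scoop: Steel scoop 170 mm long lying on the bench, origin under its middle; leave alone.

How it is judged:
On the way, in this order (a step that is already met when the one before it is completed fails the run):
1. the rack stands upright on its base, still clear of the meter (angle between rack's own z axis and vertical below 0.05 rad and height (world z) of rack below 0.006 m and angular speed of rack below 0.15 rad/s), for 0.3 s.
2. the rack is pushed home, upright, flush and square against the meter (angle between rack's own z axis and vertical below 0.05 rad and x of rack in the frame of meter above -0.114 m and angle between the x axis of rack and the x axis of meter, either way round below 0.06 rad and y of rack in the frame of meter between -0.1 and 0.1 m), for 0.2 s.
At the end, for the whole second after the job is handed in: The rack stands upright (within 0.05 rad) on the bench, at rest, its rear edge within 7 mm of the meter's front face at the middle, square to it within 0.06 rad, and not more than 100 mm off the meter's middle sideways (all of step 2 and height (world z) of rack below 0.004 m and linear speed of rack below 0.02 m/s); the robot touches nothing.
It fails at once if the rack is lifted off the bench (height (world z) of rack above 0.03 m or (angle between rack's own z axis and vertical below 0.05 rad and height (world z) of rack above 0.01 m)).
It fails at once if the rack is gripped or shoved hard (fingers on it with over 30 N) (contact force between the fingers and rack above 30 N).
It fails at once if the rack is knocked over (angle between rack's own z axis and vertical above 0.75 rad).
It fails at once if a jar, the flask, bowl, bottle, weight or scoop is disturbed (moved 20 mm or more) (distance of any of jar_blue, jar_green, flask, bowl, bottle, weight, scoop from where it was at the start of the episode above 0.02 m).
It also fails if it takes over 48 s, if anything falls off the work surface, if the arm or the gripper's body presses on something with over 40 N, if the wrist force passes 120 N, or if a joint passes its speed limit or range.

### The arm

A 7-joint arm with a two-finger parallel gripper is mounted at the origin on the work surface. World frame = base frame: x ahead of the robot, y to its left, z up, the work surface at z = 0. Lengths are in m, angles in rad, forces in N, time in s.
With the tool pointing down it reaches from about 0.425 to 0.925 m from the base axis. Payload 6.8 kg.
Tool frame: the origin (TCP) lies midway between the tips of the shut fingers; the grasp point (between the pads) lies 19 mm behind it; z points along the fingers, y is the direction in which the jaws open and shut (so a half turn about z gives the same grasp; the last joint's range is limited). The gripper opens to 85 mm and grips with 20 to 120 N. Pads are 22 mm wide; open, the fingers measure 114 mm over their backs; the gripper's body (76 mm by 85 mm) begins 54 mm behind the grasp point. The pads swing forward as they close: fully open they stand 13 mm farther back than shut.
Start: joints at [-1.313, 0.477, 0.022, 1.555, -0.011, 1.109, -0.083], TCP at [0.241, 0.63, 0.231] pointing down, gripper open.
Joint ranges: [-2.96, 2.96], [-0.34, 2.1], [-1.41, 1.46], [0.24, 2.44], [-1.37, 4.51], [0.17, 1.92], [-2.96, 2.96]. Speed limits (rad/s): [2.39, 2.39, 3.14, 3.14, 3.14, 3.14, 3.14].

### API

Orientations are given as a unit quaternion [w, x, y, z].
In Python, from station import bot, vision gives the robot as it stands.
- The arm moves only by the tool move_arm, never from a script. Its argument "increments" is text: rows parted by semicolons, each of 7 numbers parted by spaces: the opening, from 0 (shut) to 1 (fully open), then the shift along the world's x, y, z in mm, then the turn, a rotation vector about the world's x, y, z in rad. In form: grip x y z rx ry rz; .... A call has exactly 8 rows; each row shifts and turns the commanded pose from where the row before left it; what a row does not reach is not made up. A row lasts 1/8 s, in which the tool goes at most 62.5 mm and 10.7 degrees, less where a joint would pass 70% of its speed; a pose out of reach is approached as far as the arm can. A call with a gripper value outside its range is refused whole. The fingers move at their own pace and stop on an object; "newtons" is the grip in N (left out, the last holds). Time passes only in rows, so rows that do not move let the fingers close, or fill a call up. It gives the time, the measured TCP pose, the force and the opening at its end, in the units of the state.
- bot.get_obs(): the state, without advancing time (a new reading comes with each control period).
- vision.read_camera(name): name is "side" or "top"; returns (picture, depth): 400x640x3 uint8, red, green, blue; 400x640 float32, m along the optical axis (not along the pixel's ray), 0 where there is no reading.
- vision.calibration(name): a dict with "fx", "fy", "cx", "cy" (pixels), "R" (3x3) and "t" (3): a world point X has camera coordinates R X + t. Camera axes: x right, y down, z forward; pixel columns grow to the right and rows downward; lengths in m; the calibration is good to about 2 mm. A picture is of the moment at which its call begins. calibration takes no time and is no camera call.
- bot.hand_in(): hands the job in, once; it reports no verdict.
The state is a dict: "t": time; "q": joint angles; "joint_vel": joint speeds; "joint_torque": joint torques, N m; "eef_pos": TCP position; "tool_rot": TCP orientation; "contact_force": force on the tool from outside, world axes, zero at the start; "torque": the same for the moment, N m; "gripper_width": opening from 0.0 (shut) to 1.0 (fully open).
Only numpy, scipy, OpenCV 4.12 (cv2) and the standard library are available. Lean on these libraries where they do the work, as an engineer would, in place of code of your own. Each camera call takes 0.05 s, during which the arm holds its last target.

## Working session

There is one attempt and no reset: what is moved stays moved. The work goes in short steps, Python scripts to look and compute and a tool call to move; the robot and the scene stay as the last step left them, time stands still between calls to the robot, and variables do not carry over. Pictures are saved under pics/ and viewed, and the job is handed in when it is done.

Besides the shell and the picture viewer there is one more tool, called after ">>>" by a JSON object that holds its "name" and its "arguments", one argument or row to a line. move_arm: Moves the arm, as the interface text tells. Its arguments: {"type":"object","properties":{"increments":{"type":"string"},"newtons":{"type":"number"}},"required":["increments"]}

```bash
mkdir -p pics; ls
python3 - <<'E'
from station import bot, vision
import cv2, numpy as np
o=bot.get_obs(); print({k:np.round(v,3) for k,v in o.items()})
for n in ("side","top"):
    p,d=vision.read_camera(n); cv2.imwrite(f"pics/{n}0.png",p[:,:,::-1]); np.save(f"{n}0_d.npy",d); np.save(f"{n}0_p.npy",p)
    c=vision.calibration(n); print(n,{k:np.round(v,3).tolist() for k,v in c.items()})
E
```

```text
pics
{'t': np.float64(0.0), 'q': array([-1.313,  0.478,  0.022,  1.556, -0.012,  1.109, -0.083]), 'joint_vel': array([ 0.   ,  0.   , -0.002, -0.001,  0.   , -0.   ,  0.001]), 'joint_torque': array([-0.0000e+00, -5.9644e+01,  1.6080e+00, -2.8121e+01,  1.2000e-02,
        9.0000e-03, -0.0000e+00]), 'eef_pos': array([0.241, 0.63 , 0.23 ]), 'tool_rot': array([-0.   ,  0.182,  0.983, -0.001]), 'contact_force': array([-0.668,  0.229, -0.132]), 'torque': array([-0.024, -0.019,  0.021]), 'gripper_width': np.float64(1.001)}
side {'fx': 405.749, 'fy': 405.749, 'cx': 318.847, 'cy': 201.394, 'R': [[-0.988, -0.155, 0.014], [-0.115, 0.668, -0.736], [0.105, -0.728, -0.677]], 't': [0.527, 0.153, 1.063]}
top {'fx': 475.326, 'fy': 475.326, 'cx': 327.644, 'cy': 197.381, 'R': [[0.004, -1.0, 0.013], [-0.989, -0.006, -0.15], [0.15, -0.012, -0.989]], 't': [-0.039, 0.515, 1.359]}
```

View pics/side0.png

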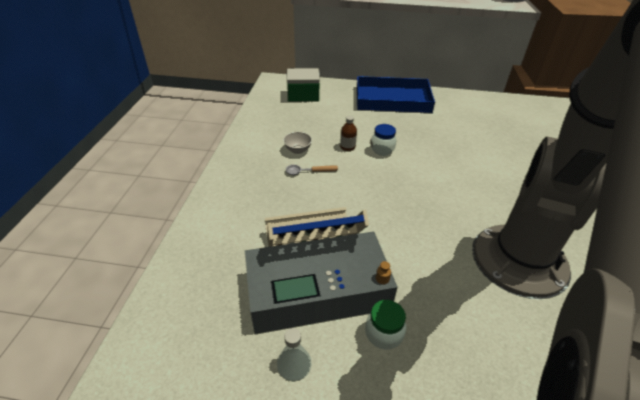

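View pics/top0.png

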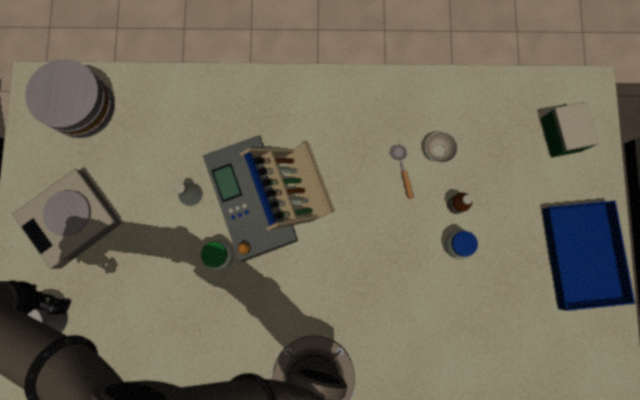

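```bash
cat > h.py <<'E'
import numpy as np, cv2
from station import bot, vision
def cloud(n,d):
    c=vision.calibration(n);R=np.array(c["R"]);t=np.array(c["t"])
    v,u=np.mgrid[:400,:640]
    P=np.stack([(u-c["cx"])/c["fx"]*d,(v-c["cy"])/c["fy"]*d,d],-1)
    return (P-t)@R
def ray(n,u,v,z):
    c=vision.calibration(n);R=np.array(c["R"]);t=np.array(c["t"])
    o=-R.T@t; r=R.T@np.array([(u-c["cx"])/c["fx"],(v-c["cy"])/c["fy"],1]); return o+r*(z-o[2])/r[2]
def proj(n,X):
    c=vision.calibration(n);p=np.array(c["R"])@X+np.array(c["t"]);return p[0]/p[2]*c["fx"]+c["cx"],p[1]/p[2]*c["fy"]+c["cy"]
E
python3 - <<'E'
from h import *
for n in("top","side"):
    d=np.load(n+"0_d.npy");p=np.load(n+"0_p.npy");W=cloud(n,d)
    hsv=cv2.cvtColor(p,cv2.COLOR_RGB2HSV)
    x,y,z=W[...,0],W[...,1],W[...,2]
    roi=(d>0)&(x>.2)&(x<.75)&(y>-.15)&(y<.4)
    m=roi&(abs(z-.09)<.006)&(hsv[...,1]<90)
    k=cv2.morphologyEx(m.astype(np.uint8),cv2.MORPH_OPEN,np.ones((3,3)))
    nn,l,s,c=cv2.connectedComponentsWithStats(k);i=1+np.argmax(s[1:,4]);q=W[l==i]
    r=cv2.minAreaRect(q[:,:2].astype(np.float32));print(n,"meter",len(q),r,q[:,2].mean());print(cv2.boxPoints(r))
    b=roi&(hsv[...,0]>105)&(hsv[...,0]<130)&(hsv[...,1]>150)&(z>.14)
    q=W[b];print("bar",len(q),q.mean(0),q.min(0),q.max(0)); 
    r=cv2.minAreaRect(q[:,:2].astype(np.float32));print(r);print(cv2.boxPoints(r))
    for nm,mm in dict(gr=(hsv[...,0]>50)&(hsv[...,0]<75)&(hsv[...,1]>180)&(z>.05),).items():
        q=W[mm&(d>0)&(y>0)];print(nm,np.median(q,0))
E
```

```text
top meter 4331 ((0.5084955096244812, 0.18838556110858917), (0.32128793001174927, 0.1701783388853073), 20.86295509338379) 0.09083410365305966
[[0.328081   0.21068509]
 [0.3886873  0.05166451]
 [0.68891    0.16608603]
 [0.6283037  0.32510662]]
bar 493 [0.51532104 0.14284544 0.19039891] [0.42348704 0.10453926 0.1566532 ] [0.60675501 0.18382379 0.20263755]
((0.5166601538658142, 0.1422291398048401), (0.19615057110786438, 0.02086363360285759), 20.78232192993164)
[[0.42126474 0.11718329]
 [0.42866752 0.09767713]
 [0.61205554 0.16727498]
 [0.60465276 0.18678114]]
gr [0.33828296 0.27759863 0.09161789]
side meter 8391 ((0.5084154605865479, 0.18378649652004242), (0.32072913646698, 0.17405033111572266), 20.810672760009766) 0.09110531688258267
[[0.32759476 0.2081596 ]
 [0.3894316  0.0454644 ]
 [0.68923616 0.1594134 ]
 [0.6273993  0.3221086 ]]
bar 531 [0.51287458 0.14400612 0.19038746] [0.42128462 0.102214   0.15995955] [0.605851   0.18228157 0.19774278]
((0.514771044254303, 0.13979680836200714), (0.1973559558391571, 0.0245811827480793), 21.897382736206055)
[[0.41862863 0.11439916]
 [0.42779607 0.09159145]
 [0.61091346 0.16519445]
 [0.601746   0.18800217]]
gr [0.34148416 0.30571049 0.08954813]
```

Run:
```python
import cv2
a=cv2.imread("pics/top0.png")[110:290,180:480]; cv2.imwrite("pics/topz.png",cv2.resize(a,None,fx=2.6,fy=2.6,interpolation=2))
a=cv2.imread("pics/side0.png")[190:390,220:460]; cv2.imwrite("pics/sidez.png",cv2.resize(a,None,fx=3,fy=3,interpolation=2))
```

```text
(no output)
```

View pics/topz.png

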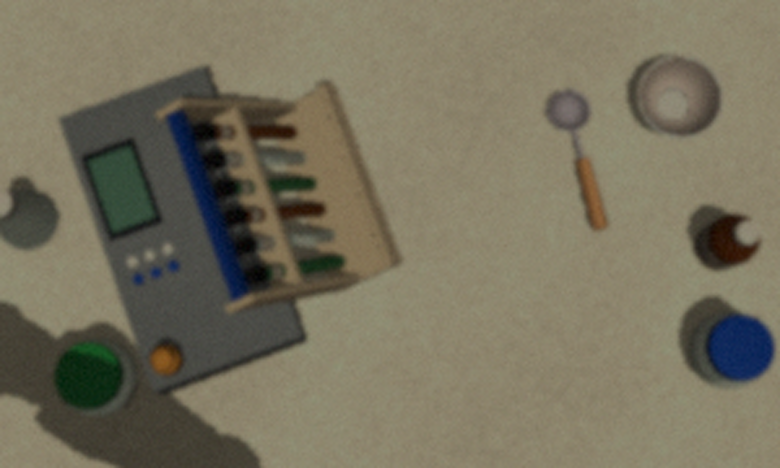

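View pics/sidez.png

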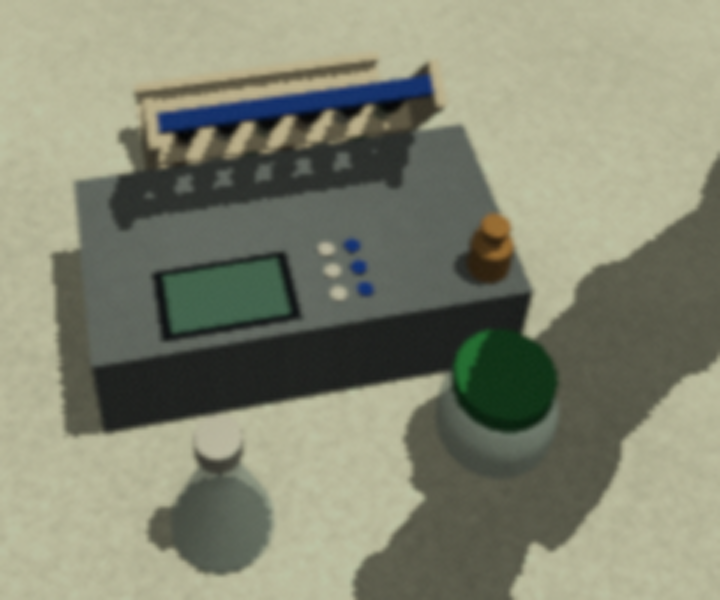

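The top view shows the meter at about (250,197), the rack's blue bar around (268,188) and its base plate out to (330,210). The meter's long axis is 20.8° from x, with its centre near (0.508, 0.186). The bar centre is near (0.515, 0.142), 41 mm behind the meter's face, which matches the description. I'll go behind the bar, high, with the jaws in line with the bar.

>>> {"name": "move_arm", "arguments": {
  "increments": "0.5 20 -30 0 0 0 -0.105; 0.5 32 -56 0 0 0 -0.105; 0.5 32 -56 0 0 0 -0.105; 0.5 32 -56 0 0 0 -0.105; 0.5 32 -56 0 0 0 -0.105; 0.5 32 -56 0 0 0 -0.105; 0.5 32 -56 0 0 0 -0.105; 0.5 32 -56 0 0 0 -0.105"
}}

```text
t: 1.1
eef_pos: [0.479, 0.2186, 0.2312]
tool_rot: [-0.0, 0.568, 0.823, 0.0]
contact_force: [1.0, 0.6, -0.2]
gripper_width: 0.501
```

>>> {"name": "move_arm", "arguments": {
  "increments": "0.5 8 -14 0 0 0 0; 0.5 7 -14 0 0 0 0; 0.5 0 0 -15 0 0 0; 0.5 0 0 -20 0 0 0; 0.5 0 0 -20 0 0 0; 0.5 0 0 -15 0 0 0; 0.5 0 0 0 0 0 0; 0.5 0 0 0 0 0 0"
}}

```text
t: 2.1
eef_pos: [0.4937, 0.193, 0.1616]
tool_rot: [0.0, 0.567, 0.824, 0.0]
contact_force: [0.4, 0.4, 0.1]
gripper_width: 0.503
```

Run:
```python
from h import *
for n in ("side","top"):
    p,d=vision.read_camera(n); a=p[:,:,::-1]; a=a[190:390,220:460] if n=="side" else a[110:290,180:420]
    cv2.imwrite(f"pics/{n}1.png",cv2.resize(a,None,fx=2.5,fy=2.5,interpolation=2))
```

```text
(no output)
```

View pics/side1.png

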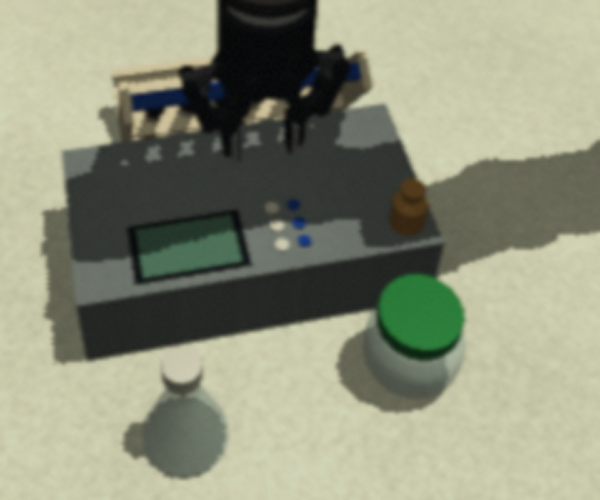

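View pics/top1.png

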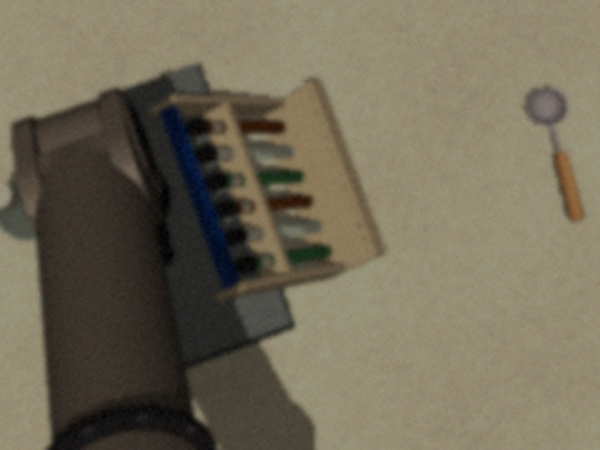

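>>> {"name": "move_arm", "arguments": {
  "increments": "0.5 2 -5.3 0 0 0 0; 0.5 2 -5.3 0 0 0 0; 0.5 2 -5.3 0 0 0 0; 0.5 2 -5.3 0 0 0 0; 0.5 2 -5.3 0 0 0 0; 0.5 2 -5.3 0 0 0 0; 0.5 2 -5.3 0 0 0 0; 0.5 2 -5.3 0 0 0 0"
}}

```text
t: 3.2
eef_pos: [0.5096, 0.1499, 0.1613]
tool_rot: [-0.0, 0.567, 0.824, 0.0]
contact_force: [-0.2, 0.4, 1.4]
gripper_width: 0.498
```

Run:
```python
from h import *
for n in ("top",):
    p,d=vision.read_camera(n); a=p[:,:,::-1]; a=a[190:390,220:460] if n=="side" else a[110:290,180:420]
    cv2.imwrite(f"pics/{n}2.png",cv2.resize(a,None,fx=2.5,fy=2.5,interpolation=2))
```

```text
(no output)
```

View pics/top2.png

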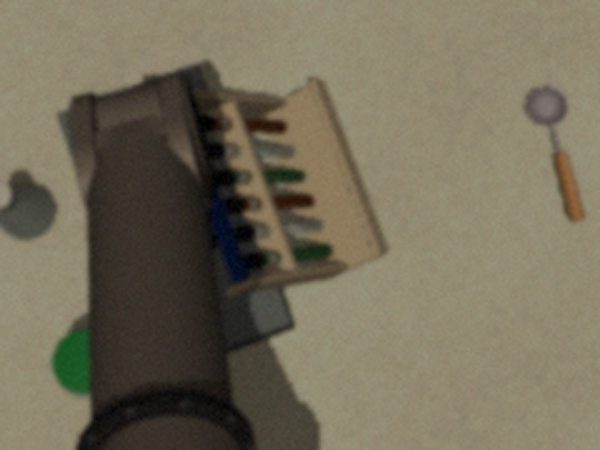

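Contact is made: the lower bar end moved from (228,280) to (240,275) in the crop, and the rack is still square. I'll keep pushing.

>>> {"name": "move_arm", "arguments": {
  "increments": "0.5 2 -5.3 0 0 0 0; 0.5 2 -5.3 0 0 0 0; 0.5 2 -5.3 0 0 0 0; 0.5 2 -5.3 0 0 0 0; 0.5 2 -5.3 0 0 0 0; 0.5 2 -5.3 0 0 0 0; 0.5 0 0 0 0 0 0; 0.5 0 0 0 0 0 0"
}}

```text
t: 4.25
eef_pos: [0.5215, 0.1208, 0.1646]
tool_rot: [-0.001, 0.567, 0.824, 0.002]
contact_force: [-14.0, 5.3, 30.4]
gripper_width: 0.502
```

Run:
```python
from h import *
for n in ("top","side"):
    p,d=vision.read_camera(n); a=p[:,:,::-1]; a=a[150:350,220:460] if n=="side" else a[110:290,180:420]
    cv2.imwrite(f"pics/{n}3.png",cv2.resize(a,None,fx=2.5,fy=2.5,interpolation=2))
```

```text
(no output)
```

View pics/top3.png

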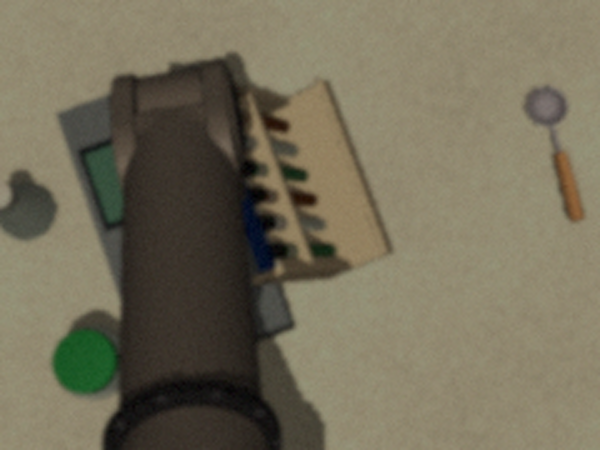

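View pics/side3.png

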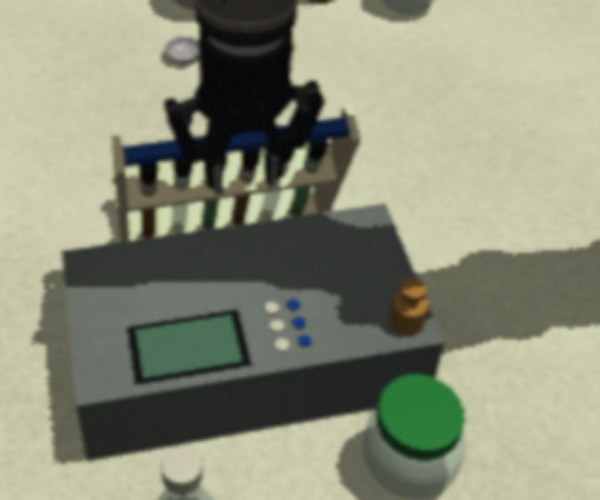

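The force reading is 30 N upward: the rising bar has come up under the splayed finger knuckles. I'll ease the tool straight up and keep the fingertips behind the bar.

>>> {"name": "move_arm", "arguments": {
  "increments": "0.5 0 0 4 0 0 0; 0.5 0 0 4 0 0 0; 0.5 0 0 3 0 0 0; 0.5 0 0 3 0 0 0; 0.5 0 0 2 0 0 0; 0.5 0 0 0 0 0 0; 0.5 0 0 0 0 0 0; 0.5 0 0 0 0 0 0"
}}

```text
t: 5.35
eef_pos: [0.5214, 0.1183, 0.1772]
tool_rot: [-0.0, 0.567, 0.824, -0.0]
contact_force: [-1.1, -0.6, 0.2]
gripper_width: 0.502
```

Run:
```python
from h import *
print(bot.get_obs()["contact_force"])
for n in ("side","top"):
    p,d=vision.read_camera(n); a=p[:,:,::-1]; a=a[150:350,220:460] if n=="side" else a[110:290,180:420]
    cv2.imwrite(f"pics/{n}4.png",cv2.resize(a,None,fx=2.5,fy=2.5,interpolation=2))
    hsv=cv2.cvtColor(p,cv2.COLOR_RGB2HSV);W=cloud(n,d)
    x,y,z=W[...,0],W[...,1],W[...,2]
    b=(hsv[...,0]>105)&(hsv[...,0]<130)&(hsv[...,1]>150)&(z>.14)&(x>.3)&(x<.7)&(d>0)&(abs(y)<.3)
    q=W[b];print(n,len(q),q.mean(0),q.min(0),q.max(0))
```

```text
[-1.1362273  -0.59199206  0.15491495]
side 199 [0.58272319 0.05192374 0.22266941] [ 0.46312971 -0.00486821  0.20748656] [0.64900998 0.13323712 0.31519337]
top 277 [0.55712983 0.03385298 0.2158004 ] [ 0.46558441 -0.00480719  0.20878078] [0.65040448 0.07220435 0.22258122]
```

View pics/side4.png

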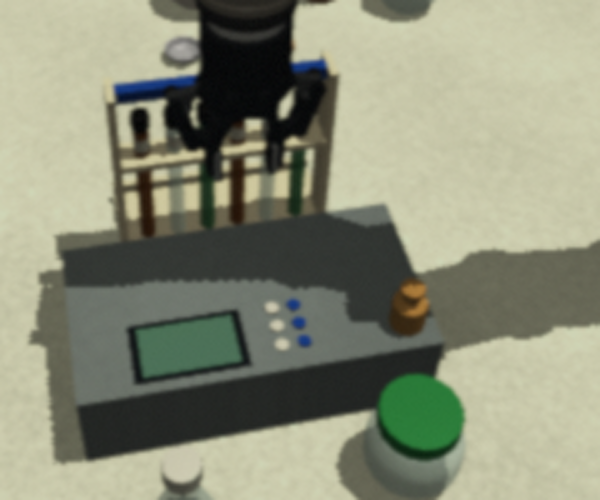

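View pics/top4.png

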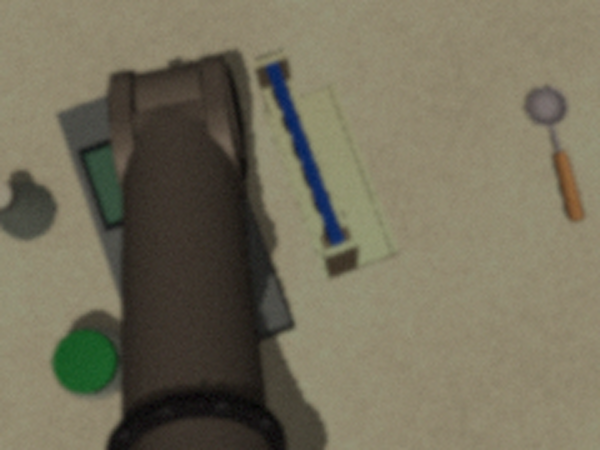

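The rack now stands upright: the bar top is at z≈0.216 and the bar runs from (275,72) to (335,240) in the top crop, parallel to the meter. I'll lift clear and measure the forearm height before going round to the front.

>>> {"name": "move_arm", "arguments": {
  "increments": "0.5 -4 10 0 0 0 0; 0.5 -4 10 5 0 0 0; 0.5 0 0 30 0 0 0; 0.5 0 0 40 0 0 0; 0.5 0 0 40 0 0 0; 0.5 0 0 20 0 0 0; 0.5 0 0 0 0 0 0; 0.5 0 0 0 0 0 0"
}}

```text
t: 6.45
eef_pos: [0.5127, 0.1387, 0.3114]
tool_rot: [-0.0, 0.567, 0.824, -0.001]
contact_force: [-0.9, -0.8, -0.1]
gripper_width: 0.502
```

Run:
```python
from h import *
o=bot.get_obs();print(np.round(o["q"],3),o["eef_pos"])
p,d=vision.read_camera("top");cv2.imwrite("pics/top5.png",p[:,:,::-1])
W=cloud("top",d);x,y,z=W[...,0],W[...,1],W[...,2]
m=(d>0)&(z>.28)
e=o["eef_pos"][:2];r=e/np.linalg.norm(e);q=W[m]
s=q[:,:2]@r; l=q[:,:2]@np.array([-r[1],r[0]])
for a in np.arange(-.2,.8,.04):
    k=(s>a)&(s<a+.04)
    if k.sum()>5: print(round(a,2),k.sum(),"z",np.round(np.percentile(q[k,2],[5,50,95]),3),"lat",np.round(np.percentile(l[k],[2,98]),3))
hsv=cv2.cvtColor(p,cv2.COLOR_RGB2HSV)
b=(hsv[...,0]>105)&(hsv[...,0]<130)&(hsv[...,1]>140)&(z>.19)&(z<.24)&(x>.3)&(x<.75)&(d>0)&(abs(y)<.3)
t=W[b];print(len(t),t.mean(0),t.min(0),t.max(0),cv2.minAreaRect(t[:,:2].astype(np.float32)))
k=(z>-.01)&(z<.02)&(d>0)&(hsv[...,1]>0)
p2,d2=vision.read_camera("side");cv2.imwrite("pics/side5.png",p2[:,:,::-1])
W2=cloud("side",d2);m=(d2>0)&(W2[...,2]>.24);q=W2[m]
s=q[:,:2]@r
for a in np.arange(-.2,.8,.04):
    k=(s>a)&(s<a+.04)
    if k.sum()>5: print(round(a,2),k.sum(),"z",np.round(np.percentile(q[k,2],[1,5,50,95]),3))
```

```text
[-0.73   0.169  0.402  1.818 -0.071  1.17   0.06 ] [0.51273417 0.1386807  0.31135904]
0.0 148 z [0.288 0.331 0.355] lat [-0.074 -0.05 ]
0.04 368 z [0.294 0.331 0.557] lat [-0.06  -0.002]
0.08 470 z [0.305 0.555 0.645] lat [-0.054 -0.01 ]
0.12 208 z [0.769 0.811 0.838] lat [-0.037 -0.016]
0.16 2329 z [0.796 0.831 0.843] lat [-0.044  0.033]
0.2 2516 z [0.78  0.813 0.826] lat [-0.058  0.034]
0.24 2131 z [0.771 0.797 0.815] lat [-0.052  0.029]
0.28 1862 z [0.754 0.778 0.79 ] lat [-0.05  0.03]
0.32 1682 z [0.737 0.761 0.773] lat [-0.048  0.032]
0.36 1521 z [0.72  0.744 0.757] lat [-0.046  0.034]
0.4 1379 z [0.703 0.727 0.739] lat [-0.045  0.036]
0.44 1353 z [0.685 0.709 0.722] lat [-0.044  0.041]
0.48 1355 z [0.663 0.696 0.705] lat [-0.046  0.043]
0.52 1340 z [0.667 0.681 0.69 ] lat [-0.046  0.045]
0.56 224 z [0.656 0.668 0.675] lat [-0.042  0.045]
299 [0.55818476 0.03426165 0.21597718] [ 0.46513164 -0.00484771  0.2087497 ] [0.64981589 0.0725778  0.22301991] ((0.5570991039276123, 0.0340629406273365), (0.19777539372444153, 0.012045363895595074), 20.538602828979492)
-0.12 9 z [0.244 0.245 0.291 0.312]
-0.08 206 z [0.243 0.255 0.309 0.35 ]
-0.04 819 z [0.244 0.259 0.35  0.433]
0.0 2637 z [0.244 0.255 0.349 0.554]
0.04 5393 z [0.25  0.272 0.427 0.603]
0.08 5468 z [0.268 0.386 0.556 0.639]
0.4 67 z [0.637 0.64  0.648 0.652]
0.44 721 z [0.369 0.388 0.636 0.654]
0.48 2903 z [0.325 0.357 0.553 0.652]
0.52 4186 z [0.342 0.393 0.553 0.651]
0.56 1667 z [0.333 0.364 0.521 0.65 ]
```

View pics/top5.png

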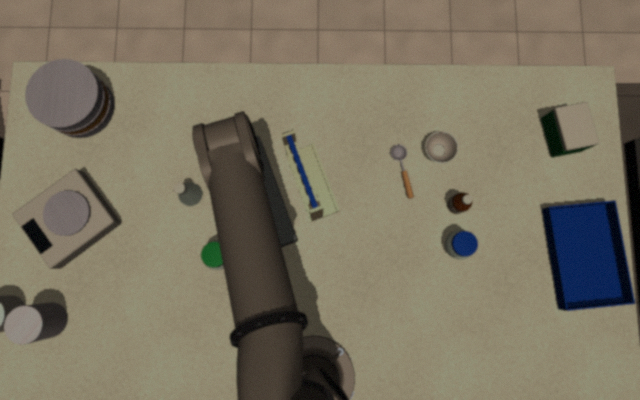

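View pics/side5.png

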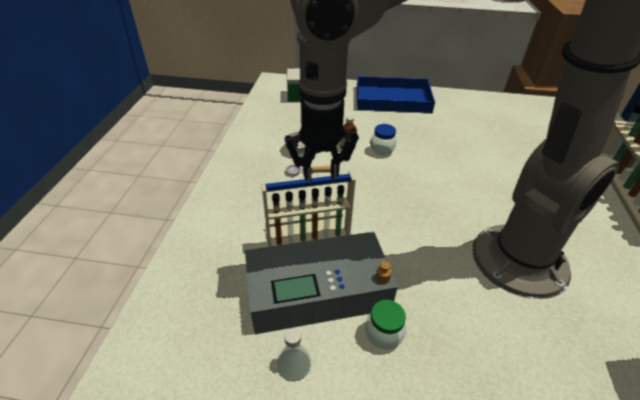

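The bar reads at (0.557, 0.034), 20.5° from x. The rack is therefore square, about 52 mm in front of the meter's face, with its lip front near (0.582, −0.031). The forearm underside stays about 60 mm above the rack. I'll go over the rack to its front.

>>> {"name": "move_arm", "arguments": {
  "increments": "0.5 10 -24 0 0 0 0; 0.5 15 -37 0 0 0 0; 0.5 15 -37 0 0 0 0; 0.5 15 -37 0 0 0 0; 0.5 15 -37 0 0 0 0; 0.5 14 -36 0 0 0 0; 0.5 6 -14 0 0 0 0; 0.5 0 0 0 0 0 0"
}}

```text
t: 7.55
eef_pos: [0.6032, -0.084, 0.3115]
tool_rot: [-0.001, 0.568, 0.823, -0.0]
contact_force: [-0.4, 0.5, -0.9]
gripper_width: 0.504
```

>>> {"name": "move_arm", "arguments": {
  "increments": "0.5 0 0 -25 0 0 0; 0.5 0 0 -40 0 0 0; 0.5 0 0 -45 0 0 0; 0.5 0 0 -45 0 0 0; 0.5 0 0 -45 0 0 0; 0.5 0 0 -40 0 0 0; 0.5 0 0 -25 0 0 0; 0.5 0 0 0 0 0 0"
}}

```text
t: 8.55
eef_pos: [0.6017, -0.0811, 0.0454]
tool_rot: [-0.002, 0.566, 0.824, -0.001]
contact_force: [-0.4, 0.4, 0.6]
gripper_width: 0.504
```

Run:
```python
from h import *
for n in ("side","top"):
    p,d=vision.read_camera(n); a=p[:,:,::-1]; a=a[90:290,220:460] if n=="side" else a[110:290,230:470]
    cv2.imwrite(f"pics/{n}6.png",cv2.resize(a,None,fx=2.5,fy=2.5,interpolation=2))
```

```text
(no output)
```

View pics/side6.png

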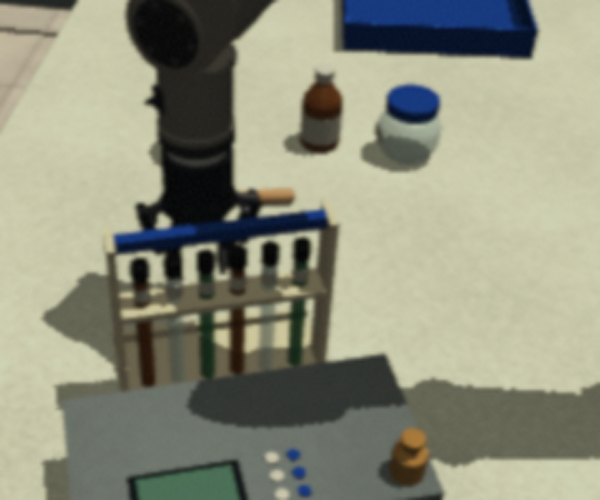

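View pics/top6.png

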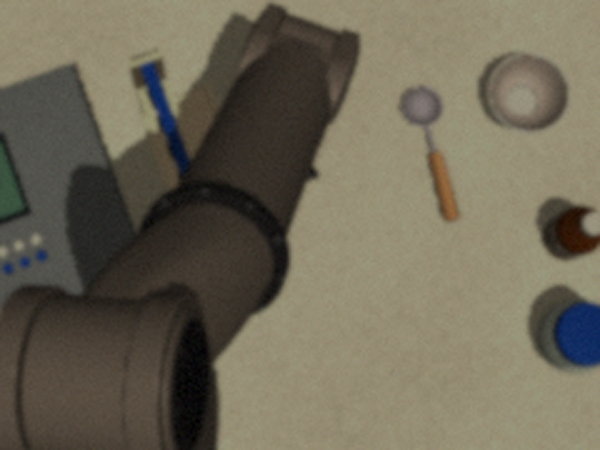

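>>> {"name": "move_arm", "arguments": {
  "increments": "0.5 0 0 -12 0 0 0; 0.5 0 0 -12 0 0 0; 0.5 0 0 -8 0 0 0; 0.5 0 0 -4 0 0 0; 0.5 -2 5 0 0 0 0; 0.5 -2 5 0 0 0 0; 0.5 -2 5 0 0 0 0; 0.5 -2 5 0 0 0 0"
}}

```text
t: 9.65
eef_pos: [0.5955, -0.0631, 0.0115]
tool_rot: [0.0, 0.567, 0.824, 0.0]
contact_force: [-0.5, -0.1, 0.1]
gripper_width: 0.501
```

Run:
```python
from h import *
print(bot.get_obs()["contact_force"])
p,d=vision.read_camera("side"); cv2.imwrite("pics/side7.png",cv2.resize(p[90:290,220:460,::-1],None,fx=2.5,fy=2.5,interpolation=2))
```

```text
[-0.48989943 -0.08170683  0.06056708]
```

View pics/side7.png

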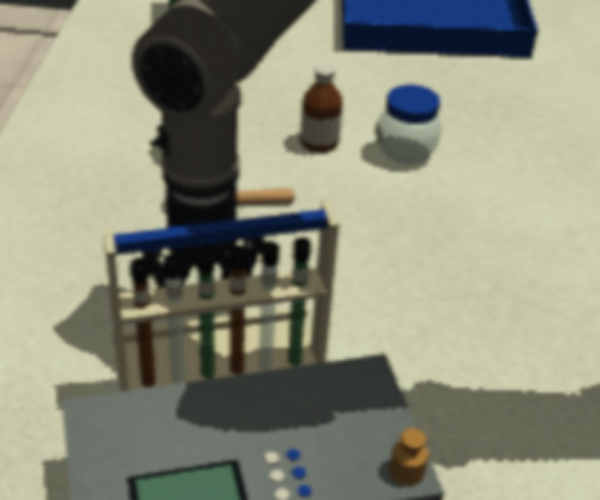

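The fingers are in front of the lip with no contact; the rack is unmoved, with its bar from (115,242) to (328,217). I'll push along the meter's x axis.

>>> {"name": "move_arm", "arguments": {
  "increments": "0.5 -2 5.5 -3 0 0 0; 0.5 -2 5.5 0 0 0 0; 0.5 -2 5.5 0 0 0 0; 0.5 -2 5.5 0 0 0 0; 0.5 -2 5.5 0 0 0 0; 0.5 -2 5.5 0 0 0 0; 0.5 -2 5.5 0 0 0 0; 0.5 -2 5.5 0 0 0 0"
}}

```text
t: 10.7
eef_pos: [0.5794, -0.0195, 0.0083]
tool_rot: [0.0, 0.567, 0.824, -0.0]
contact_force: [1.2, -1.8, -1.7]
gripper_width: 0.497
```

```bash
cat >> h.py <<'E'
def bar(tag):
    o=bot.get_obs();print("F",o["contact_force"],"tcp",o["eef_pos"])
    u=np.array([.935,.355]);n=np.array([-.355,.935]);c0=np.array([.538,.1065])
    for nm in("side","top"):
        p,d=vision.read_camera(nm);a=p[:,:,::-1];a=a[110:290,230:470] if nm=="top" else a[90:290,220:460]
        cv2.imwrite(f"pics/{nm}{tag}.png",cv2.resize(a,None,fx=2.5,fy=2.5,interpolation=2))
        hsv=cv2.cvtColor(p,cv2.COLOR_RGB2HSV);W=cloud(nm,d);x,y,z=W[...,0],W[...,1],W[...,2]
        b=(hsv[...,0]>105)&(hsv[...,0]<130)&(hsv[...,1]>140)&(z>.19)&(z<.24)&(x>.3)&(x<.75)&(d>0)&(abs(y)<.3)
        t=W[b];
        if len(t)<20: print(nm,"bar hidden");continue
        s=(t[:,:2]-c0)@u; g=(t[:,:2]-c0)@n
        f=np.polyfit(s,g,1);print(nm,len(t),"s",s.min(),s.max(),"n at mid",np.polyval(f,-.008),"slope",f[0],"z",np.median(t[:,2]))
E
python3 -c "
from h import *
bar('8')"
```

```text
F [ 1.21325911 -1.84016154 -1.73429009] tcp [ 0.57939537 -0.01946177  0.0083229 ]
side 584 s -0.10854530393628746 0.08859596717697604 n at mid -0.04951023372933254 slope 0.0005755646624141526 z 0.2149367687839682
top 116 s 0.013577405156258293 0.09223720460154558 n at mid -0.048736429745820535 slope 0.0037553949154527084 z 0.2159795204732946
```

View pics/side8.png

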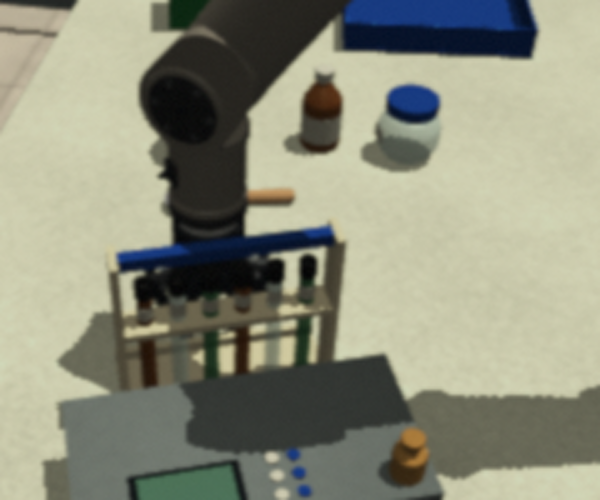

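The rack slides upright and square: slope below 0.004 and about 2 N. It has about 27 mm to go.

>>> {"name": "move_arm", "arguments": {
  "increments": "0.5 -1.5 4 0 0 0 0; 0.5 -1.5 4 0 0 0 0; 0.5 -1.5 4 0 0 0 0; 0.5 -1 3 0 0 0 0; 0.5 -1 3 0 0 0 0; 0.5 -0.7 2 0 0 0 0; 0.5 -0.7 2 0 0 0 0; 0.5 0 0 0 0 0 0"
}}

```text
t: 11.8
eef_pos: [0.5716, 0.0026, 0.0084]
tool_rot: [-0.0, 0.567, 0.824, 0.0]
contact_force: [-0.5, -1.6, 1.6]
gripper_width: 0.499
```

```bash
python3 -c "
from h import *
bar('9')"
```

```text
F [-0.4609273  -1.60130318  1.59613859] tcp [0.57158047 0.00264723 0.00836075]
side 613 s -0.10768072823017474 0.08931085450760735 n at mid -0.026022533443055725 slope 0.0014009042532439637 z 0.21475133981156508
top 117 s 0.0165121349914707 0.0920657437281922 n at mid -0.026617276095818248 slope 0.004908211335910888 z 0.21598414858275788
```

View pics/side9.png

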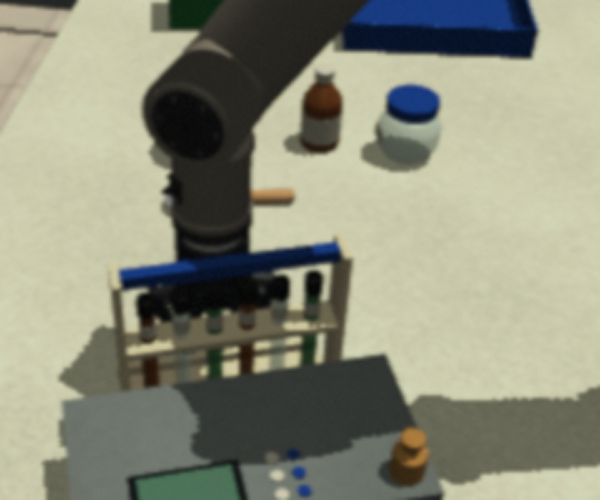

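About 4 mm are left. I'll inch forward until contact shows in the force reading.

>>> {"name": "move_arm", "arguments": {
  "increments": "0.5 -0.5 1.3 0 0 0 0; 0.5 -0.3 0.8 0 0 0 0; 0.5 -0.3 0.8 0 0 0 0; 0.5 0 0 0 0 0 0; 0.5 0 0 0 0 0 0; 0.5 0 0 0 0 0 0; 0.5 0 0 0 0 0 0; 0.5 0 0 0 0 0 0"
}}

```text
t: 12.9
eef_pos: [0.5705, 0.0052, 0.0083]
tool_rot: [0.0, 0.567, 0.824, 0.0]
contact_force: [0.3, -2.6, 1.0]
gripper_width: 0.501
```

```bash
python3 -c "
from h import *
bar('10')"
```

```text
F [ 0.33677799 -2.60981284  1.00731761] tcp [0.57052582 0.00523366 0.00833762]
side 627 s -0.10882996997442562 0.08954573488275291 n at mid -0.023412348526032568 slope -0.00028409235718355606 z 0.21472745862580372
top 113 s 0.016027977516559985 0.09180929559553667 n at mid -0.02414264341213951 slope 0.004708479288676608 z 0.21623358823599167
```

>>> {"name": "move_arm", "arguments": {
  "increments": "0.5 -0.4 1 0 0 0 0; 0.5 -0.4 1 0 0 0 0; 0.5 0 0 0 0 0 0; 0.5 0 0 0 0 0 0; 0.5 0 0 0 0 0 0; 0.5 0 0 0 0 0 0; 0.5 0 0 0 0 0 0; 0.5 0 0 0 0 0 0"
}}

```text
t: 14.0
eef_pos: [0.5697, 0.0073, 0.0083]
tool_rot: [-0.0, 0.567, 0.824, 0.0]
contact_force: [1.7, -2.2, 2.0]
gripper_width: 0.498
```

```bash
python3 -c "
from h import *
bar('11')"
```

```text
F [ 1.726263   -2.19324837  1.95357881] tcp [0.56971384 0.00731366 0.00828896]
side 621 s -0.10854620100051637 0.0895889105608377 n at mid -0.020991382232964897 slope 0.0012559114263696865 z 0.21497029759864572
top 119 s 0.014678896056185532 0.09182833582677331 n at mid -0.02164702792835329 slope 0.0013491363679920757 z 0.21612051941551397
```

>>> {"name": "move_arm", "arguments": {
  "increments": "0.5 -0.4 1 0 0 0 0; 0.5 0 0 0 0 0 0; 0.5 -0.4 1 0 0 0 0; 0.5 0 0 0 0 0 0; 0.5 0 0 0 0 0 0; 0.5 0 0 0 0 0 0; 0.5 0 0 0 0 0 0; 0.5 0 0 0 0 0 0"
}}

```text
t: 15.1
eef_pos: [0.5692, 0.0078, 0.0083]
tool_rot: [0.001, 0.568, 0.823, -0.0]
contact_force: [2.7, -6.2, 0.3]
gripper_width: 0.504
```

```bash
python3 -c "
from h import *
bar('12')"
```

```text
F [ 2.68245726 -6.16715607  0.34610388] tcp [0.56924056 0.00783852 0.00831524]
side 625 s -0.10890934214671374 0.08961124435473408 n at mid -0.020448600091898823 slope -0.0019722796229867 z 0.21470005246901833
top 116 s 0.018129489390406355 0.09090004566420813 n at mid -0.021473199033559973 slope 0.003896284403422955 z 0.21616514759570526
```

The force rose to about 7 N while the tool stopped advancing, so the rack is flush on the meter. I'll back off along the pushing line, then rise.

>>> {"name": "move_arm", "arguments": {
  "increments": "0.5 1 -3 0 0 0 0; 0.5 2 -5.5 0 0 0 0; 0.5 3 -8 0 0 0 0; 0.5 4 -10.5 0 0 0 0; 0.5 4 -10.5 0 0 0 0; 0.5 4 -10.5 0 0 0 0; 0.5 4 -10.5 0 0 0 0; 0.5 0 0 0 0 0 0"
}}

```text
t: 16.2
eef_pos: [0.5912, -0.0508, 0.0084]
tool_rot: [0.0, 0.568, 0.823, -0.0]
contact_force: [0.3, 0.3, 0.3]
gripper_width: 0.498
```

>>> {"name": "move_arm", "arguments": {
  "increments": "0.5 0 0 20 0 0 0; 0.5 0 0 40 0 0 0; 0.5 0 0 45 0 0 0; 0.5 0 0 45 0 0 0; 0.5 0 0 45 0 0 0; 0.5 0 0 40 0 0 0; 0.5 0 0 20 0 0 0; 0.5 0 0 0 0 0 0"
}}

```text
t: 17.2
eef_pos: [0.5917, -0.049, 0.266]
tool_rot: [0.002, 0.567, 0.824, 0.002]
contact_force: [0.1, 0.7, -0.3]
gripper_width: 0.503
```

```bash
python3 -c "
from h import *
bar('13')"
```

```text
F [ 0.14659695  0.70610208 -0.3470812 ] tcp [ 0.59165884 -0.0489656   0.26595649]
side 521 s -0.10802848748338055 0.08951149413859646 n at mid -0.020373296549034532 slope -0.005007138245058678 z 0.21511817532868402
top 253 s -0.08007614068421982 0.0921879861702092 n at mid -0.021168590367298176 slope 0.0003541868440374004 z 0.21604775474320526
```

View pics/side13.png

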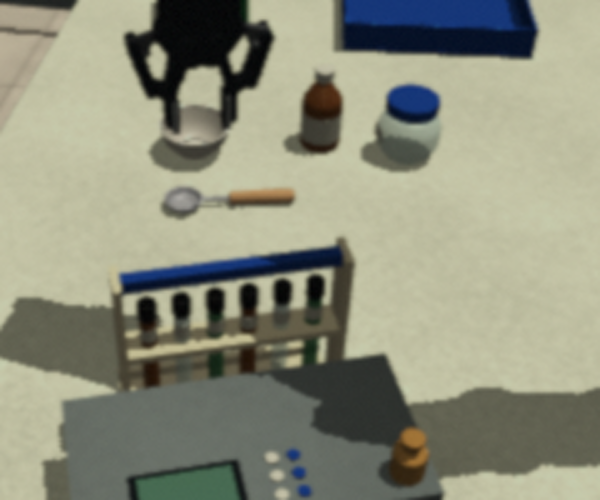

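View pics/top13.png

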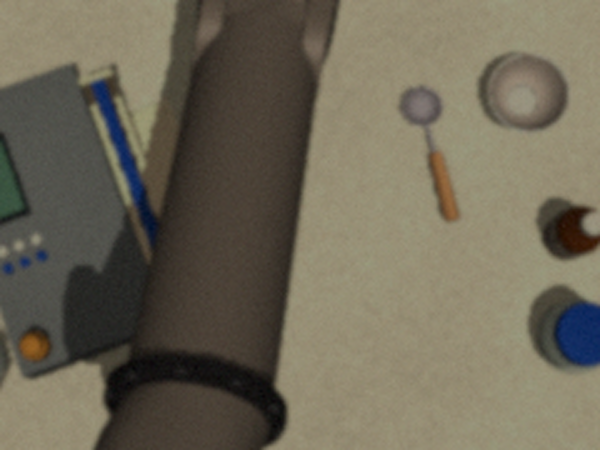

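The rack stands upright against the meter: the bar lies parallel to the meter's edge at (95,85)–(155,235) in the top crop. The tool is clear and the other objects are in place, so I'm handing in.

```bash
python3 -c "
from station import bot
print(bot.hand_in())"
```

```text
the job is handed in; nothing more can be done
None
```

The rack is upright, pushed back against the meter's front face, and handed in at about 17 s of the 48 s allowed. I pushed the carry bar from behind until the rack fell upright by itself. I then slid the base back by its front lip until the force rose to about 7 N and the tool stopped advancing.

- **Last checks:** With the tool backed off and clear, the bar was about 21 mm in front of the meter's face, against 22 mm when flush. It was square within 0.005 rad and about 9 mm off the meter's middle sideways. The bar top was at 0.215–0.216 m, which matches an upright rack. The two cameras agreed to about 1 mm.
- **Other objects:** They looked undisturbed in the views I took. I did not measure their positions.
- **Possible failure:** During the first push the wrist force reached about 30 N upward, because the rising bar caught under the half-open fingers. I eased the tool up straight away. That force showed at the end of a move, so I can't rule out that the finger contact briefly passed the 30 N limit.

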